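# Seat the roll mandrel in the label rewinder's spindle

## Robot

A 6-joint arm with a two-finger parallel gripper is mounted at the origin on the work surface. World frame = base frame: x ahead of the robot, y to its left, z up, the work surface at z = 0. Lengths are in m, angles in rad, forces in N, time in s.
With the tool pointing down it reaches from about 0.225 to 0.875 m from the base axis. Payload 3.4 kg.
Tool frame: the origin (TCP) lies at the very end of the fingers, on their centre line; the grasp point (between the pads) lies 19 mm behind it (grip_depth is the distance from the TCP to the grasp point, in m); x points along the fingers, z is the direction in which the jaws open and shut, and the axes are right-handed (so a half turn about x gives the same grasp; the last joint's range is limited). The gripper opens to 85 mm and grips with 20 to 120 N. Pads are 22 mm wide; open, the fingers measure 114 mm over their backs; the gripper's body (76 mm by 85 mm) begins 54 mm behind the grasp point. The pads swing forward as they close: fully open they stand 13 mm farther back than shut.
Start: joints at [1.035, 0.276, 1.505, -0, 1.361, -0.121], TCP at [0.232, 0.526, 0.211] pointing down, gripper open.
Joint ranges: [-2.89, 2.89], [-0.75, 2.08], [0.22, 2.7], [-1.18, 4.32], [0.11, 2.71], [-2.7, 2.7]. Speed limits (rad/s): [2.57, 2.57, 3.14, 3.14, 3.14, 3.14].

## Interface

Orientations are given as a unit quaternion [w, x, y, z].
In Python, from rig import get_state, get_image, sign_off, grip_depth gives the robot as it stands. The module is installed in compiled form; this text tells all that it offers.
- The arm moves only by the tool arm_command, never from a script. Its argument "series" is a list of rows, each an object with "dp": the shift along the tool's x, y, z scaled (see below), a list of three; "angular": the turn, a rotation vector about the tool's x, y, z scaled (see below), a list of three; "gripper": the finger opening in mm, from 0 to 85.4. A call has exactly 8 rows; each row shifts and turns the pose as measured when the row begins, along the tool's axes as they then stand; what a row does not reach is not made up. The controller multiplies each number of a shift by 0.12 m and each number of a turn by 90 degrees. A row lasts 1/8 s, in which the tool goes at most 62.5 mm and 10.7 degrees, less where a joint would pass 70% of its speed; a pose out of reach is approached as far as the arm can. A call with a number of a shift or a turn outside -1 to 1 is refused whole. A call with a gripper value outside its range is refused whole. The fingers move at their own pace and stop on an object; "grip_force" is the grip in N (left out, the last holds). Time passes only in rows, so rows that do not move let the fingers close, or fill a call up. It gives the time, the measured TCP pose, the force and the opening at its end, in the units of the state.
- get_state(): the state, without advancing time (a new reading comes with each control period).
- get_image(name): name is "side" or "top" or "wrist"; returns a dict with "image" (400x640x3 uint8, blue, green, red), "depth" (400x640 float32, m along the optical axis (not along the pixel's ray), 0 where there is no reading), "mtx" (3x3 intrinsics, pixels), "view" (4x4, takes a point from world to camera coordinates); the wrist camera has in their place "mount" (4x4, takes a point from camera to tool coordinates, whose origin is the TCP and whose axes are the tool frame's). Camera axes: x right, y up, looking along -z (the intrinsics and any distortion apply to the point x, -y, -z); pixel columns grow to the right and rows downward; lengths in m; the calibration is good to about 2 mm. A picture is of the moment at which its call begins: read the wrist's pose just before it.
- sign_off(): hands the job in, once; it reports no verdict.
The state is a dict: "clock": time; "qpos": joint angles; "qd": joint speeds; "effort": joint torques, N m; "position": TCP position; "ee_rot": TCP orientation; "contact_force": force on the tool from outside, world axes, zero at the start; "moment": the same for the moment, N m; "width": finger opening in m.
Only numpy, scipy, OpenCV 4.12 (cv2) and the standard library are available. Lean on these libraries where they do the work, as an engineer would, in place of code of your own. Each camera call takes 0.05 s, during which the arm holds its last target. There are 200 camera calls.

## Task

Lift the slotted mandrel out of its rest block and set its tapered shank in the label rewinder's spindle. Turn it gently until its drive slot drops over the two dogs, press it fully home with a firm push of about 15 N (never ramming it past 80 N), and let go, leaving it standing there and everything else undisturbed.

Things in the scene. Friction and masses are not known exactly. Their poses are not given: they have to be found in the camera images.
- mandrel: Loose plain metal roll mandrel, about 0.4 kg, hanging by its collar in one hole of the rest block. Origin: centre of its collar's underside (seating face); z up its axis, x along the drive slot. Collar 64 mm diameter, 15 mm thick. Slot: 12 mm wide, 9 mm deep, straight across the collar's underside on both sides of the shank; half a turn makes no difference.
- mandrel_grip (a point): On the mandrel's axis, 48 mm above its origin: where to grip, from above, at any yaw. The barrel is round, 38 mm diameter, from 15 to 80 mm above the origin.
- mandrel_tip (a point): Lower end of the mandrel's tapered shank, 44 mm below its origin. The round shank is 36 mm diameter at the collar and 24 mm at 41 mm below it (7 mm per 24 mm).
- rewinder: Label rewinder, fixed: white housing 190 x 190 mm, 84 mm high; origin at the centre of its underside, x away from its control panel. On top an upright spindle: aluminium platter of 180 mm diameter (top 94 mm above the table) and in its middle a steel nose of 70 mm diameter with a tapered bore.
- spindle_face (a point): Centre of the bore's mouth on the nose's flat top face, 142 mm above the table; axes as the rewinder's housing (they do not turn with the spindle). The bore is 38 mm wide here, 48 mm deep, tapering like the shank, with about 1 mm of room all round once home. Fully home, the mandrel's origin lies at this point, its collar flush on the face.
- dog_tops (a point): On the spindle's axis, level with the tops of the two dogs, 7.5 mm above the face. They stand on opposite sides of the bore, 21 to 31 mm from the axis, 8 mm wide at the foot, 5 at the top. Their angle is not measured: the line through them lies up to 0.8 rad either side of the housing's x axis. If the slot misses them, the collar rests on them here. Turning the spindle itself takes 0.6 N m.
- stand: The rest block, white, fixed, 90 x 220 x 55 mm (x, y, z); origin at the centre of its underside. Two 40 mm through holes on its centre line, 70 mm to either side along its own y.
- plug: Bystander: loose grey plastic blanking plug in the other hole of the rest block. No slot, collar only 56 mm diameter and 8 mm thick, thin 22 mm knob up to 30 mm above its origin (collar underside). Leave alone.
- label_roll: Bystander: loose roll of blank labels lying flat, 90 mm diameter, 40 mm high, origin at the centre of its underside. Leave alone.
- label_gun: Bystander: loose orange and black hand label gun, about 160 mm long along x, 90 mm high, origin at its underside. Leave alone.
Not all that is in view belongs to the job. There is more than one size of the mandrel; the job needs the middle-sized.

How it is judged:
On the way, in this order (a step that is already met when the one before it is completed fails the run):
1. the mandrel is lifted clear of the rest block (z of mandrel in the frame of stand above 0.105 m), for 0.1 s.
2. the mandrel is fully home in the spindle and pressed down with more than 8 N (z of mandrel in the frame of spindle_face below 0.002 m and horizontal distance between mandrel and spindle_face below 0.004 m and contact force between mandrel and rewinder above 8 N), for 0.1 s.
At the end, for the whole second after the job is handed in: The mandrel stands in the spindle, its collar within 2 mm of flush on the face (so the slot is over the dogs), within 4 mm of the axis, upright within 0.05 rad, at rest and released (z of mandrel in the frame of spindle_face between -0.003 and 0.002 m and horizontal distance between mandrel and spindle_face below 0.004 m and angle between mandrel's own z axis and vertical below 0.05 rad and linear speed of mandrel below 0.01 m/s); the robot touches nothing.
It fails at once if the mandrel is pressed or dropped on the rewinder with more than 80 N (contact force between mandrel and rewinder above 80 N).
It fails at once if the plug is moved by more than 30 mm (distance of plug from where it was at the start of the episode above 0.03 m).
It fails at once if the label roll is moved by more than 30 mm (distance of label_roll from where it was at the start of the episode above 0.03 m).
It fails at once if the label gun is moved by more than 30 mm (distance of label_gun from where it was at the start of the episode above 0.03 m).
It also fails if it takes over 64 s, if anything falls off the work surface, if the arm or the gripper's body presses on something with over 40 N, if the wrist force passes 120 N, or if a joint passes its speed limit or range.

## Working session

There is one attempt and no reset: what is moved stays moved. The work goes in short steps, Python scripts to look and compute and a tool call to move; the robot and the scene stay as the last step left them, time stands still between calls to the robot, and variables do not carry over. Pictures are saved under pics/ and viewed, about 8 in all and at most 12, crops included, and the job is handed in when it is done.

Besides the shell and the picture viewer there is one more tool, called after ">>>" as name(argument=value, ...) on one line, values as JSON. arm_command: Moves the arm, as the interface text tells. Its arguments: {"type":"object","properties":{"series":{"type":"array","items":{"type":"object","properties":{"dp":{"type":"array","items":{"type":"number"}},"angular":{"type":"array","items":{"type":"number"}},"gripper":{"type":"number"}}}},"grip_force":{"type":"number"}},"required":["series"]}

```bash
mkdir -p pics
cat > h.py <<'E'
import numpy as np, cv2
from rig import get_state, get_image, sign_off, grip_depth
from scipy.spatial.transform import Rotation as R
def Rq(q): return R.from_quat([q[1],q[2],q[3],q[0]]).as_matrix()
def grab(name):
    s=get_state(); d=get_image(name)
    if 'view' in d: d['c2w']=np.linalg.inv(d['view'])
    else:
        T=np.eye(4); T[:3,:3]=Rq(s['ee_rot']); T[:3,3]=s['position']; d['c2w']=T@d['mount']
    return d
def ray(d,u,v):
    K=d['mtx']; p=np.array([(u-K[0,2])/K[0,0],-(v-K[1,2])/K[1,1],-1.])
    return d['c2w'][:3,3], d['c2w'][:3,:3]@p
def onz(d,u,v,z):
    o,r=ray(d,u,v); return o+r*(z-o[2])/r[2]
def cloud(d):
    v,u=np.mgrid[:400,:640]; K=d['mtx']; D=d['depth']
    p=np.stack([(u-K[0,2])/K[0,0]*D,-(v-K[1,2])/K[1,1]*D,-D],-1)
    return p@d['c2w'][:3,:3].T+d['c2w'][:3,3]
def proj(d,P):
    p=np.linalg.inv(d['c2w'])@np.r_[P,1]; K=d['mtx']
    return K[0,0]*p[0]/-p[2]+K[0,2], K[1,1]*-p[1]/-p[2]+K[1,2]
E
python3 - <<'E'
from h import *
import pickle
for n in('side','top','wrist'):
    d=grab(n); cv2.imwrite(f'pics/{n}0.png',d['image']); pickle.dump(d,open(f'{n}0.pkl','wb'))
    print(n,[k for k in d],d['c2w'].round(3).tolist(),d['mtx'].round(1).tolist(),(d['depth']>0).mean())
s=get_state();print(s['ee_rot'],s['contact_force'],s['width'],grip_depth)
E
```

```text
side ['image', 'depth', 'mtx', 'view', 'c2w'] [[0.956, 0.184, -0.229, 0.355], [-0.293, 0.546, -0.784, -0.703], [-0.019, 0.817, 0.576, 0.645], [0.0, 0.0, 0.0, 1.0]] [[370.5, 0.0, 311.9], [0.0, 370.5, 202.3], [0.0, 0.0, 1.0]] 0.99597265625
top ['image', 'depth', 'mtx', 'view', 'c2w'] [[0.006, 0.999, -0.035, 0.514], [-1.0, 0.007, 0.028, 0.057], [0.029, 0.035, 0.999, 1.31], [0.0, 0.0, 0.0, 1.0]] [[475.8, 0.0, 321.6], [0.0, 475.8, 205.2], [0.0, 0.0, 1.0]] 0.99603125
wrist ['image', 'depth', 'mtx', 'mount', 'c2w'] [[0.403, -0.878, -0.261, 0.165], [0.915, 0.385, 0.116, 0.555], [-0.002, -0.285, 0.958, 0.372], [0.0, 0.0, 0.0, 1.0]] [[307.0, 0.0, 317.3], [0.0, 307.0, 201.1], [0.0, 0.0, 1.0]] 0.9959453125
[ 0.59179673 -0.38653705  0.59270127  0.38609706] [-0.88255863 -0.15986988  0.53688348] 0.08524366507724661 0.0187
```

View pics/top0.png

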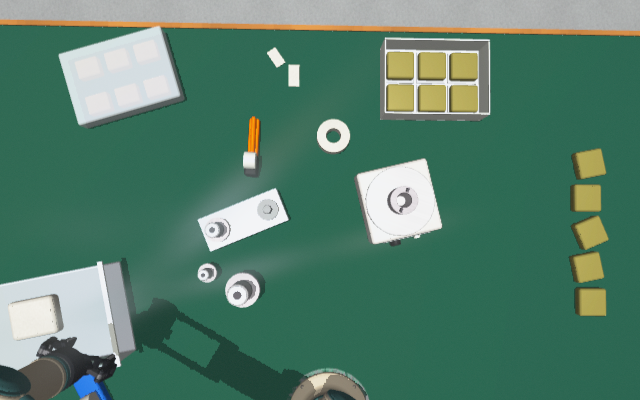

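View pics/side0.png

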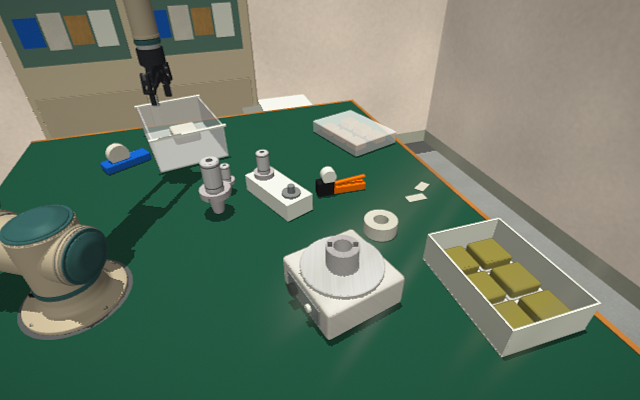

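The top view shows the rest block at (242,219) with a mandrel at (216,230) and the plug at (267,209). The rewinder nose is at (403,200). Three mandrels could be the one meant: small (207,272), large (240,290), and the one in the block at (216,230). The one in the block fits, and I'll check it by size and in an enlarged crop.

Run:
```python
from h import *
import pickle
d=pickle.load(open('top0.pkl','rb')); P=cloud(d)
def circ(m,name,z):
    m=(m*255).astype(np.uint8); cs,_=cv2.findContours(m,cv2.RETR_EXTERNAL,cv2.CHAIN_APPROX_NONE)
    for c in cs:
        if cv2.contourArea(c)<60: continue
        w=np.array([onz(d,*p[0],z)[:2] for p in c],np.float32)
        e=cv2.fitEllipse(w); print(name,np.round(e[0],4),'diam',np.round(e[1],4),'px',c.mean(0).mean(0).round(0))
X,Y,Z=P[...,0],P[...,1],P[...,2]
v,u=np.mgrid[:400,:640]
box=lambda a,b,c,e:(u>a)&(u<b)&(v>c)&(v<e)
A=box(190,280,180,310)
circ(A&(Z>.122)&(Z<.15),'barreltop z.135',.135)
circ(A&(Z>.062),'block collars .07',.07)
circ(A&(Z>.02),'any>.02',.1)
B=box(350,450,150,250)
circ(B&(Z>.125),'nose',.142)
circ(B&(Z>.088),'platter',.094)
m=((B&(Z>.06)&(Z<.088))*255).astype(np.uint8)
# housing & stand yaw
for nm,mm,z in(('house',B&(Z>.07),.084),('stand',A&(v<255)&(Z>.045)&(Z<.2),.055)):
    c=max(cv2.findContours(mm.astype(np.uint8),0,1)[0],key=cv2.contourArea)
    w=np.array([onz(d,*p[0],z)[:2] for p in c],np.float32); print(nm,cv2.minAreaRect(w))
i=d['image']
a=cv2.resize(i[180:310,180:300],None,fx=4,fy=4,interpolation=3)
b=cv2.resize(i[165:235,368:438],None,fx=4,fy=4,interpolation=3)
o=np.zeros((520,480+280,3),np.uint8); o[:,:480]=a;o[:280,480:]=b
cv2.imwrite('pics/crop1.png',o)
for z in(.15,.142,.13,.1,.07,.06):print(z,(A&(abs(Z-z)<.003)).sum())
```

```text
barreltop z.135 [0.493  0.2919] diam [0.0355 0.0376] px [212. 230.]
block collars .07 [0.338  0.2255] diam [0.086  0.0896] px [242. 290.]
block collars .07 [0.3773 0.3245] diam [0.0284 0.035 ] px [204. 274.]
block collars .07 [0.4928 0.2928] diam [0.0611 0.0635] px [217. 229.]
block collars .07 [0.5463 0.1623] diam [0.0494 0.0523] px [266. 209.]
any>.02 [0.3424 0.2213] diam [0.0838 0.0879] px [242. 290.]
any>.02 [0.3844 0.3104] diam [0.0448 0.0483] px [207. 273.]
any>.02 [0.518  0.2269] diam [0.0961 0.2548] px [241. 220.]
nose [ 0.5695 -0.178 ] diam [0.0682 0.0701] px [403. 200.]
platter [ 0.5698 -0.179 ] diam [0.1768 0.1775] px [400. 201.]
house ((0.5691243410110474, -0.17739564180374146), (0.1924465447664261, 0.1903732270002365), 13.520566940307617)
stand ((0.5193282961845398, 0.22825413942337036), (0.09013615548610687, 0.21976500749588013), 22.51057243347168)
0.15 3
0.142 15
0.13 59
0.1 42
0.07 227
0.06 572
```

View pics/crop1.png

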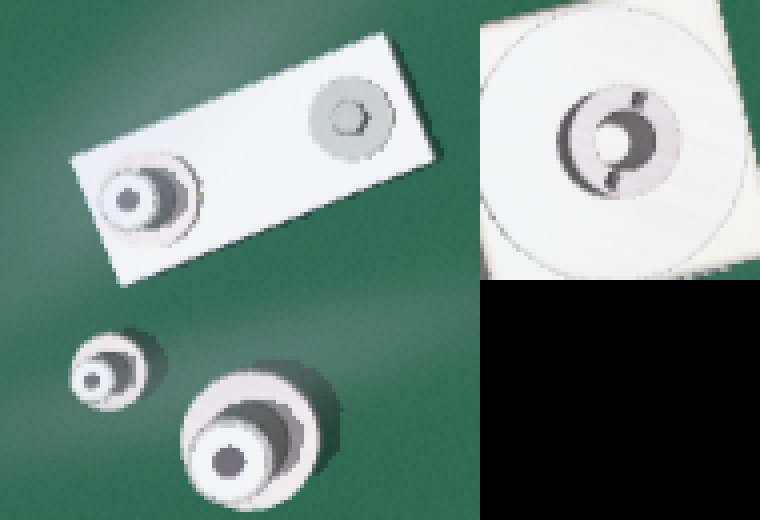

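The crop confirms it: the mandrel in the block measures about 63 mm at the collar and 38 mm at the barrel. The loose ones measure about 48 and 85 mm at the collar. In this view the dogs are at crop (638,98) and (612,180).

```bash
cat >> h.py <<'E'
def to(target,yaw=0):
    "tool-axis shift in dp units and world info"
    s=get_state(); M=Rq(s['ee_rot']); e=np.array(target)-s['position']
    print('clk',round(s['clock'],2),'pos',s['position'].round(4),'q',np.round(s['qpos'],2),'F',s['contact_force'].round(1),'w',round(s['width'],4))
    print('tool x',M[:,0].round(3),'y',M[:,1].round(3),'z',M[:,2].round(3))
    print('shift m',e.round(4),'dp units',(M.T@e/.12).round(3))
E
python3 - <<'E'
from h import *
import pickle
to([.493,.2925,.26])
d=pickle.load(open('side0.pkl','rb')); i=d['image']
a=cv2.resize(i[140:220,235:320],None,fx=7,fy=7,interpolation=3); cv2.imwrite('pics/crop2.png',a)
# big dims heights
t=pickle.load(open('top0.pkl','rb'));P=cloud(t)
for b in((225,262,270,310),(195,218,262,285),(240,262,115,180)):
    print(np.percentile(P[b[2]:b[3],b[0]:b[1],2],99))
E
```

```text
clk 0.15 pos [0.2315 0.5258 0.2099] q [ 1.03  0.28  1.51  0.    1.36 -0.12] F [-0.9 -0.2  0.5] w 0.0852
tool x [-0.001 -0.001 -1.   ] y [-0.915  0.403  0.   ] z [ 0.403  0.915 -0.001]
shift m [ 0.2615 -0.2333  0.0501] dp units [-0.416 -2.778 -0.902]
0.1745437739977658
0.09913693131464653
0.09048344056737895
```

View pics/crop2.png

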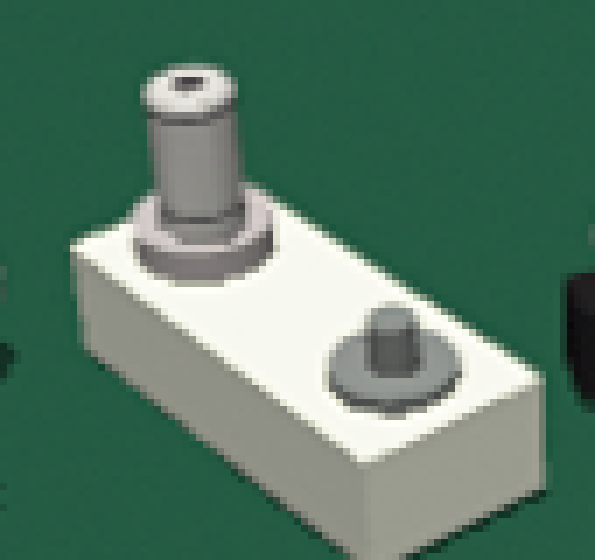

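The side crop shows no notch in the near rim, so the slot lies across this line of sight. I'll move above the mandrel.

>>> arm_command(series=[{"dp": [-0.06,-0.4,-0.13],"angular": [0,0,0],"gripper": 85},{"dp": [-0.06,-0.4,-0.13],"angular": [0,0,0],"gripper": 85},{"dp": [-0.06,-0.4,-0.13],"angular": [0,0,0],"gripper": 85},{"dp": [-0.06,-0.4,-0.13],"angular": [0,0,0],"gripper": 85},{"dp": [-0.06,-0.4,-0.13],"angular": [0,0,0],"gripper": 85},{"dp": [-0.06,-0.4,-0.13],"angular": [0,0,0],"gripper": 85},{"dp": [-0.06,-0.4,-0.13],"angular": [0,0,0],"gripper": 85},{"dp": [0,0,0],"angular": [0,0,0],"gripper": 85}])

```text
clock: 1.15
position: [0.5024, 0.284, 0.2583]
ee_rot: [0.59, -0.388, 0.593, 0.387]
contact_force: [0.2, -0.0, -0.1]
width: 0.0849
```

>>> arm_command(series=[{"dp": [0,0,0],"angular": [0.11,0,0],"gripper": 85},{"dp": [0,0,0],"angular": [0.11,0,0],"gripper": 85},{"dp": [0,0,0],"angular": [0.11,0,0],"gripper": 85},{"dp": [0,0,0],"angular": [0.11,0,0],"gripper": 85},{"dp": [0,0,0],"angular": [0,0,0],"gripper": 85},{"dp": [0,0,0],"angular": [0,0,0],"gripper": 85},{"dp": [0,0,0],"angular": [0,0,0],"gripper": 85},{"dp": [0,0,0],"angular": [0,0,0],"gripper": 85}])

```text
clock: 2.15
position: [0.4968, 0.2868, 0.2555]
ee_rot: [0.684, -0.16, 0.693, 0.159]
contact_force: [0.0, 0.6, 1.2]
width: 0.0846
```

Run:
```python
from h import *
to([.493,.2925,.084])
d=grab('wrist'); cv2.imwrite('pics/w1.png',d['image']); P=cloud(d); Z=P[...,2]
for nm,lo,hi,zz in(('top',.125,.145,.135),('collar',.064,.145,.07)):
    near=np.hypot(P[...,0]-.493,P[...,1]-.2925)<.06
    m=((Z>lo)&(Z<hi)&near).astype(np.uint8)
    for c in cv2.findContours(m,0,1)[0]:
        if cv2.contourArea(c)<100: continue
        w=np.array([onz(d,*p[0],zz)[:2] for p in c],np.float32); print(nm,cv2.minEnclosingCircle(w),cv2.fitEllipse(w),'z',np.median(Z[m>0]))
print(proj(d,[.493,.2925,.135]))
```

```text
clk 2.15 pos [0.4968 0.2868 0.2555] q [ 0.4   0.26  1.42  0.    1.48 -0.05] F [0.  0.6 1.2] w 0.0846
tool x [-0.012 -0.003 -1.   ] y [-0.439  0.898  0.003] z [ 0.898  0.439 -0.013]
shift m [-0.0038  0.0057 -0.1715] dp units [1.43  0.053 0.01 ]
top ((0.4920431077480316, 0.2943038046360016), 0.019311873242259026) ((0.4919608235359192, 0.29432788491249084), (0.036613162606954575, 0.03756372630596161), 21.56906509399414) z 0.13362967127238462
collar ((0.49260011315345764, 0.2907111644744873), 0.03449884429574013) ((0.4931449592113495, 0.29173797369003296), (0.061791516840457916, 0.06716805696487427), 23.965904235839844) z 0.11952380923872968
(np.float64(318.40251178327264), np.float64(182.8995089575655))
```

View pics/w1.png

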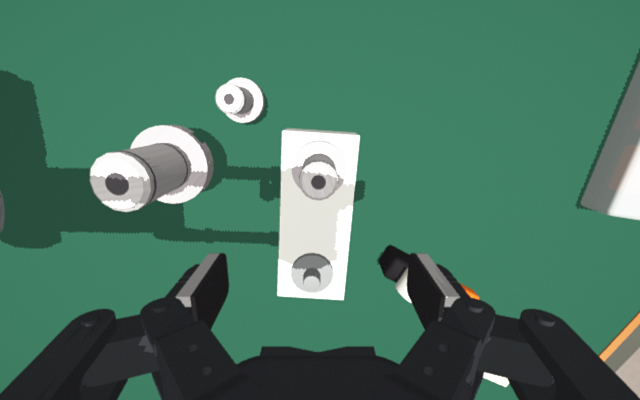

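The wrist view shows the block in the middle. The mandrel top is at (318,182), between and ahead of the fingers, and the plug is at (312,272). I measure the mandrel at (0.492, 0.2935), so I'll descend on it.

>>> arm_command(series=[{"dp": [0.1,0.04,-0.01],"angular": [0,-0.008,-0.002],"gripper": 85},{"dp": [0.2,0.03,0],"angular": [0,0,0],"gripper": 85},{"dp": [0.25,0,0],"angular": [0,0,0],"gripper": 85},{"dp": [0.25,0,0],"angular": [0,0,0],"gripper": 85},{"dp": [0.25,0,0],"angular": [0,0,0],"gripper": 85},{"dp": [0.15,0,0],"angular": [0,0,0],"gripper": 85},{"dp": [0,0,0],"angular": [0,0,0],"gripper": 85},{"dp": [0,0,0],"angular": [0,0,0],"gripper": 85}])

```text
clock: 3.2
position: [0.4943, 0.2945, 0.1095]
ee_rot: [0.691, -0.16, 0.687, 0.16]
contact_force: [0.3, -0.5, 1.0]
width: 0.085
```

Run:
```python
from h import *
to([.492,.2935,.084])
```

```text
clk 3.2 pos [0.4943 0.2945 0.1095] q [ 0.42  0.35  1.66 -0.    1.12 -0.04] F [ 0.3 -0.5  1. ] w 0.085
tool x [ 0.005  0.002 -1.   ] y [-0.441  0.897 -0.001] z [0.897 0.441 0.005]
shift m [-0.0023 -0.001  -0.0255] dp units [ 0.213  0.001 -0.022]
```

>>> arm_command(series=[{"dp": [0.12,0,-0.02],"angular": [0,0.003,0],"gripper": 85},{"dp": [0.12,0,0],"angular": [0,0,0],"gripper": 85},{"dp": [0,0,0],"angular": [0,0,0],"gripper": 85},{"dp": [0,0,0],"angular": [0,0,0],"gripper": 30},{"dp": [0,0,0],"angular": [0,0,0],"gripper": 30},{"dp": [0,0,0],"angular": [0,0,0],"gripper": 30},{"dp": [0,0,0],"angular": [0,0,0],"gripper": 30},{"dp": [0,0,0],"angular": [0,0,0],"gripper": 30}], grip_force=60)

```text
clock: 4.2
position: [0.4931, 0.2937, 0.0811]
ee_rot: [0.69, -0.16, 0.687, 0.16]
contact_force: [-0.4, 0.2, -0.4]
width: 0.0364
```

Run:
```python
from h import *
to([.492,.2935,.084])
```

```text
clk 4.2 pos [0.4931 0.2937 0.0811] q [ 0.42  0.37  1.7  -0.    1.06 -0.04] F [-0.4  0.2 -0.4] w 0.0364
tool x [ 0.004  0.001 -1.   ] y [-0.441  0.897 -0.001] z [0.897 0.441 0.004]
shift m [-0.0011 -0.0002  0.0029] dp units [-0.024  0.002 -0.009]
```

Gripped, with the opening at 36.4 mm. Lifting now.

>>> arm_command(series=[{"dp": [-0.1,0,0],"angular": [0,0,0],"gripper": 30},{"dp": [-0.2,0,0],"angular": [0,0,0],"gripper": 30},{"dp": [-0.28,0,0],"angular": [0,0,0],"gripper": 30},{"dp": [-0.28,0,0],"angular": [0,0,0],"gripper": 30},{"dp": [-0.28,0,0],"angular": [0,0,0],"gripper": 30},{"dp": [-0.28,0,0],"angular": [0,0,0],"gripper": 30},{"dp": [-0.28,0,0],"angular": [0,0,0],"gripper": 30},{"dp": [0,0,0],"angular": [0,0,0],"gripper": 30}])

```text
clock: 5.2
position: [0.4901, 0.2927, 0.2906]
ee_rot: [0.688, -0.161, 0.69, 0.16]
contact_force: [0.6, 0.0, -5.1]
width: 0.0364
```

Run:
```python
from h import *
to([.5695,-.178,.30])
```

```text
clk 5.2 pos [0.4901 0.2927 0.2906] q [ 0.42  0.24  1.36 -0.    1.54 -0.04] F [ 0.6  0.  -5.1] w 0.0364
tool x [-0.003 -0.002 -1.   ] y [-0.441  0.897 -0.   ] z [ 0.897  0.441 -0.003]
shift m [ 0.0794 -0.4707  0.0094] dp units [-0.073 -3.812 -1.138]
```

>>> arm_command(series=[{"dp": [-0.01,-0.12,-0.036],"angular": [0,0,0],"gripper": 30},{"dp": [-0.01,-0.25,-0.075],"angular": [0,0,0],"gripper": 30},{"dp": [-0.01,-0.3,-0.09],"angular": [0,0,0],"gripper": 30},{"dp": [-0.01,-0.3,-0.09],"angular": [0,0,0],"gripper": 30},{"dp": [-0.01,-0.3,-0.09],"angular": [0,0,0],"gripper": 30},{"dp": [-0.01,-0.3,-0.09],"angular": [0,0,0],"gripper": 30},{"dp": [-0.01,-0.3,-0.09],"angular": [0,0,0],"gripper": 30},{"dp": [-0.01,-0.3,-0.09],"angular": [0,0,0],"gripper": 30}])

```text
clock: 6.2
position: [0.5272, 0.0103, 0.2851]
ee_rot: [0.676, -0.162, 0.7, 0.16]
contact_force: [0.7, 0.4, -3.7]
width: 0.0363
```

Run:
```python
from h import *
to([.5695,-.178,.30])
```

```text
clk 6.2 pos [0.5272 0.0103 0.2851] q [-0.1   0.19  1.44 -0.01  1.54 -0.56] F [ 0.7  0.4 -3.7] w 0.0363
tool x [-0.032 -0.011 -0.999] y [-0.444  0.896  0.004] z [ 0.896  0.444 -0.034]
shift m [ 0.0423 -0.1883  0.0149] dp units [-0.118 -1.562 -0.384]
```

>>> arm_command(series=[{"dp": [-0.02,-0.3,-0.074],"angular": [0,-0.005,0],"gripper": 30},{"dp": [-0.02,-0.3,-0.074],"angular": [0,-0.005,0],"gripper": 30},{"dp": [-0.02,-0.3,-0.074],"angular": [0,-0.005,0],"gripper": 30},{"dp": [-0.02,-0.3,-0.074],"angular": [0,0,0],"gripper": 30},{"dp": [-0.02,-0.2,-0.05],"angular": [0,0,0],"gripper": 30},{"dp": [0,-0.06,-0.02],"angular": [0,0,0],"gripper": 30},{"dp": [0,0,0],"angular": [0,0,0],"gripper": 30},{"dp": [0,0,0],"angular": [0,0,0],"gripper": 30}])

```text
clock: 7.2
position: [0.5553, -0.1779, 0.2815]
ee_rot: [0.676, -0.153, 0.702, 0.164]
contact_force: [-0.1, 0.6, -4.3]
width: 0.0364
```

Run:
```python
from h import *
import pickle
to([.5695,-.178,.20])
d=grab('side'); w=grab('wrist')
pickle.dump(w,open('w2.pkl','wb'));pickle.dump(d,open('s2.pkl','wb'))
s=get_state()['position']; u,v=map(int,proj(d,s-[0,0,.026])); print(u,v)
a=cv2.resize(d['image'][v-45:v+75,u-50:u+50],None,fx=5,fy=5,interpolation=3)
cv2.imwrite('pics/s2.png',a)
```

```text
clk 7.2 pos [ 0.5553 -0.1779  0.2815] q [-0.42  0.28  1.32 -0.01  1.57 -0.87] F [-0.1  0.6 -4.3] w 0.0364
tool x [-0.039  0.006 -0.999] y [-0.436  0.9    0.023] z [ 0.899  0.437 -0.032]
shift m [ 0.0142 -0.0001 -0.0815] dp units [ 0.674 -0.068  0.128]
336 199
```

View pics/s2.png

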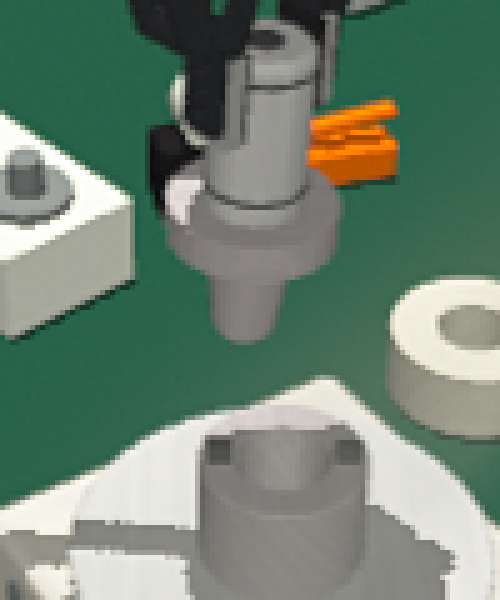

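The crop shows the mandrel held upright above the nose, with no notch in its near rim. The dogs are at crop (217,450) and (348,450), roughly across the view. The slot is therefore probably within about 35° of the dogs. I'll correct the tilt and position, then turn back about 35° and sweep forward under light pressure.

>>> arm_command(series=[{"dp": [0,-0.026,0.053],"angular": [0,-0.01,-0.007],"gripper": 30},{"dp": [0,-0.026,0.053],"angular": [0,-0.01,-0.007],"gripper": 30},{"dp": [0,0,0],"angular": [-0.1,0,0],"gripper": 30},{"dp": [0,0,0],"angular": [-0.1,0,0],"gripper": 30},{"dp": [0,0,0],"angular": [-0.1,0,0],"gripper": 30},{"dp": [0,0,0],"angular": [-0.1,0,0],"gripper": 30},{"dp": [0,0,0],"angular": [0,0,0],"gripper": 30},{"dp": [0,0,0],"angular": [0,0,0],"gripper": 30}])

```text
clock: 8.3
position: [0.5728, -0.1742, 0.2832]
ee_rot: [0.605, -0.372, 0.6, 0.368]
contact_force: [-0.0, 0.1, -4.5]
width: 0.0362
```

```bash
cat >> h.py <<'E'
def lev():
    M=Rq(get_state()['ee_rot']); r=np.cross(M[:,0],[0,0,-1]); print('level units',(M.T@r/(np.pi/2)).round(4), 'jaw deg',np.degrees(np.arctan2(M[1,2],M[0,2])).round(1))
E
python3 - <<'E'
from h import *
to([.5695,-.178,.215]);lev()
E
```

```text
clk 8.3 pos [ 0.5728 -0.1742  0.2832] q [-0.41  0.28  1.33  0.    1.53 -1.52] F [-0.   0.1 -4.5] w 0.0362
tool x [ 0.009 -0.001 -1.   ] y [-0.892  0.451 -0.008] z [0.451 0.892 0.003]
shift m [-0.0033 -0.0038 -0.0682] dp units [ 0.568  0.015 -0.043]
level units [-0.      0.0018  0.0053] jaw deg 63.2
```

>>> arm_command(series=[{"dp": [0.1,0.008,-0.02],"angular": [0,0.001,0.003],"gripper": 30},{"dp": [0.12,0.008,-0.02],"angular": [0,0.001,0.002],"gripper": 30},{"dp": [0.12,0,0],"angular": [0,0,0],"gripper": 30},{"dp": [0.12,0,0],"angular": [0,0,0],"gripper": 30},{"dp": [0.06,0,0],"angular": [0,0,0],"gripper": 30},{"dp": [0,0,0],"angular": [0,0,0],"gripper": 30},{"dp": [0,0,0],"angular": [0,0,0],"gripper": 30},{"dp": [0,0,0],"angular": [0,0,0],"gripper": 30}])

```text
clock: 9.3
position: [0.5685, -0.1777, 0.2153]
ee_rot: [0.603, -0.369, 0.603, 0.37]
contact_force: [-0.2, -0.4, -4.8]
width: 0.0359
```

Run:
```python
from h import *
to([.5695,-.178,.18]);lev()
d=grab('side'); p=get_state()['position']; u,v=map(int,proj(d,[.5695,-.178,.16]))
for q in([.5695,-.178,.142],p-[0,0,.026],p-[0,0,.070]): print((np.array(proj(d,q))-[u-40,v-40])*7)
cv2.imwrite('pics/s3.png',cv2.resize(d['image'][v-40:v+40,u-40:u+40],None,fx=7,fy=7,interpolation=3))
```

```text
clk 9.3 pos [ 0.5685 -0.1777  0.2153] q [-0.42  0.31  1.45 -0.    1.39 -1.52] F [-0.2 -0.4 -4.8] w 0.0359
tool x [-0.002  0.    -1.   ] y [-0.891  0.454  0.002] z [ 0.454  0.891 -0.   ]
shift m [ 0.001  -0.0003 -0.0353] dp units [ 0.295 -0.009  0.001]
level units [ 0.     -0.0003 -0.001 ] jaw deg 63.0
[280.90188313 330.24076116]
[282.40620492 202.29181572]
[278.13152551 321.23754872]
```

View pics/s3.png

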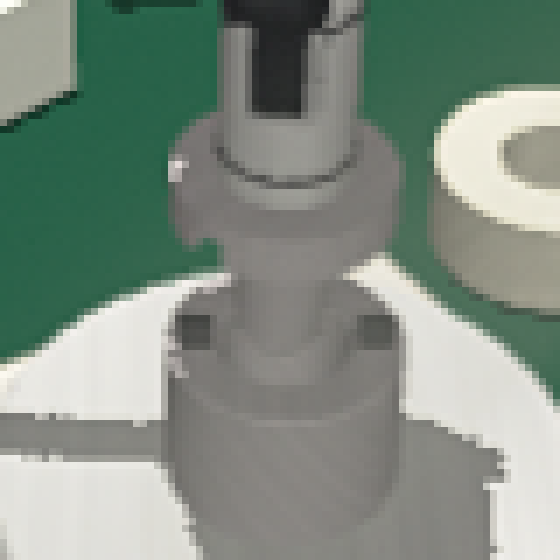

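The slot notch now shows in the near rim at crop (208,240), about 42° left of the camera direction, so the slot is at about 26° in world. The dogs, at (193,328) and (377,328), lie along about -20°. The mandrel needs to turn about 46° clockwise, which is +0.5 units. I'll do most of that while descending and then sweep gently.

>>> arm_command(series=[{"dp": [0.03,-0.004,0.004],"angular": [0.08,0,0],"gripper": 30},{"dp": [0.05,0,0],"angular": [0.08,0,0],"gripper": 30},{"dp": [0.05,0,0],"angular": [0.08,0,0],"gripper": 30},{"dp": [0.05,0,0],"angular": [0.08,0,0],"gripper": 30},{"dp": [0.03,0,0],"angular": [0.04,0,0],"gripper": 30},{"dp": [0,0,0],"angular": [0,0,0],"gripper": 30},{"dp": [0,0,0],"angular": [0,0,0],"gripper": 30},{"dp": [0,0,0],"angular": [0,0,0],"gripper": 30}])

```text
clock: 10.35
position: [0.5716, -0.1784, 0.1938]
ee_rot: [0.685, -0.183, 0.682, 0.179]
contact_force: [0.3, -0.1, -4.4]
width: 0.0365
```

Run:
```python
from h import *
to([.5695,-.178,.174]);lev();print(get_state()['moment'])
```

```text
clk 10.35 pos [ 0.5716 -0.1784  0.1938] q [-0.42  0.32  1.49 -0.    1.33 -0.94] F [ 0.3 -0.1 -4.4] w 0.0365
tool x [ 0.006 -0.003 -1.   ] y [-0.495  0.869 -0.006] z [0.869 0.495 0.004]
shift m [-0.0021  0.0004 -0.0198] dp units [ 0.165  0.013 -0.014]
level units [-0.      0.0025  0.0038] jaw deg 29.6
[-0.00345872 -0.04690052  0.00252804]
```

>>> arm_command(series=[{"dp": [0.03,0.012,-0.012],"angular": [0,0.002,0.003],"gripper": 30},{"dp": [0.03,0,0],"angular": [0,0,0],"gripper": 30},{"dp": [0.03,0,0],"angular": [0,0,0],"gripper": 30},{"dp": [0.02,0,0],"angular": [0,0,0],"gripper": 30},{"dp": [0.015,0,0],"angular": [0,0,0],"gripper": 30},{"dp": [0.01,0,0],"angular": [0,0,0],"gripper": 30},{"dp": [0.01,0,0],"angular": [0,0,0],"gripper": 30},{"dp": [0.01,0,0],"angular": [0,0,0],"gripper": 30}])

```text
clock: 11.35
position: [0.5697, -0.1779, 0.1753]
ee_rot: [0.684, -0.182, 0.683, 0.181]
contact_force: [-2.5, 0.9, 4.8]
width: 0.0364
```

Run:
```python
from h import *
to([.5695,-.178,.168]);lev();print(get_state()['moment'])
```

```text
clk 11.35 pos [ 0.5697 -0.1779  0.1753] q [-0.42  0.33  1.52 -0.    1.29 -0.94] F [-2.5  0.9  4.8] w 0.0364
tool x [ 0.002 -0.001 -1.   ] y [-0.495  0.869 -0.002] z [0.869 0.495 0.001]
shift m [-0.0002 -0.0001 -0.0073] dp units [ 0.061 -0.    -0.002]
level units [0.     0.0008 0.0011] jaw deg 29.7
[0.14779734 0.34787306 0.00457985]
```

Contact came at TCP z 0.1753 with about 9 N, which matches the collar resting on the dog tops. Sweeping gently.

>>> arm_command(series=[{"dp": [0.01,0,0],"angular": [0.03,0,0],"gripper": 30},{"dp": [0.01,0,0],"angular": [0.03,0,0],"gripper": 30},{"dp": [0.01,0,0],"angular": [0.03,0,0],"gripper": 30},{"dp": [0.01,0,0],"angular": [0.03,0,0],"gripper": 30},{"dp": [0.01,0,0],"angular": [0.03,0,0],"gripper": 30},{"dp": [0.01,0,0],"angular": [0.02,0,0],"gripper": 30},{"dp": [0.01,0,0],"angular": [0.0,0,0],"gripper": 30},{"dp": [0.01,0,0],"angular": [0,0,0],"gripper": 30}])

```text
clock: 12.35
position: [0.5705, -0.1791, 0.1691]
ee_rot: [0.704, -0.088, 0.7, 0.084]
contact_force: [-0.8, -2.0, -1.5]
width: 0.0365
```

Run:
```python
from h import *
to([.5695,-.178,.168]);lev();print(get_state()['moment'])
```

```text
clk 12.35 pos [ 0.5705 -0.1791  0.1691] q [-0.42  0.33  1.53 -0.    1.27 -0.66] F [-0.8 -2.  -1.5] w 0.0365
tool x [ 0.007 -0.005 -1.   ] y [-0.242  0.97  -0.007] z [0.97  0.242 0.005]
shift m [-0.001   0.0011 -0.0011] dp units [ 0.009  0.011 -0.006]
level units [0.     0.0034 0.0042] jaw deg 14.0
[-0.20346452  0.25362095  0.11551928]
```

It dropped over the dogs at z 0.169, with home at about 0.168. I'll level it and press home.

>>> arm_command(series=[{"dp": [0.005,0.008,-0.005],"angular": [0,0.003,0.004],"gripper": 30},{"dp": [0.01,0,0],"angular": [0,0,0],"gripper": 30},{"dp": [0.01,0,0],"angular": [0,0,0],"gripper": 30},{"dp": [0.012,0,0],"angular": [0,0,0],"gripper": 30},{"dp": [0.015,0,0],"angular": [0,0,0],"gripper": 30},{"dp": [0.015,0,0],"angular": [0,0,0],"gripper": 30},{"dp": [0.015,0,0],"angular": [0,0,0],"gripper": 30},{"dp": [0.015,0,0],"angular": [0,0,0],"gripper": 30}])

```text
clock: 13.35
position: [0.5707, -0.1795, 0.168]
ee_rot: [0.705, -0.089, 0.699, 0.085]
contact_force: [-2.9, -0.3, 8.0]
width: 0.0362
```

Run:
```python
from h import *
to([.5695,-.178,.168]);lev();print(get_state()['moment'])
```

```text
clk 13.35 pos [ 0.5707 -0.1795  0.168 ] q [-0.42  0.33  1.53 -0.    1.27 -0.67] F [-2.9 -0.3  8. ] w 0.0362
tool x [ 0.009 -0.005 -1.   ] y [-0.244  0.97  -0.007] z [0.97  0.244 0.007]
shift m [-0.0012  0.0015  0.    ] dp units [-0.     0.014 -0.006]
level units [0.     0.0046 0.0047] jaw deg 14.1
[-0.07996788  0.6485408   0.12957931]
```

>>> arm_command(series=[{"dp": [0.015,0.004,0],"angular": [0,0.003,0.003],"gripper": 30},{"dp": [0.018,0,0],"angular": [0,0,0],"gripper": 30},{"dp": [0.02,0,0],"angular": [0,0,0],"gripper": 30},{"dp": [0.02,0,0],"angular": [0,0,0],"gripper": 30},{"dp": [0.02,0,0],"angular": [0,0,0],"gripper": 30},{"dp": [0.02,0,0],"angular": [0,0,0],"gripper": 30},{"dp": [0.02,0,0],"angular": [0,0,0],"gripper": 30},{"dp": [0.02,0,0],"angular": [0,0,0],"gripper": 30}])

```text
clock: 14.35
position: [0.5707, -0.1796, 0.168]
ee_rot: [0.707, -0.091, 0.697, 0.084]
contact_force: [-2.5, -0.6, 11.3]
width: 0.0364
```

Run:
```python
from h import *
to([.5695,-.178,.168]);lev();print(get_state()['moment'])
d=grab('side'); u,v=map(int,proj(d,[.5695,-.178,.16]))
cv2.imwrite('pics/s4.png',cv2.resize(d['image'][v-40:v+40,u-40:u+40],None,fx=7,fy=7,interpolation=3))
```

```text
clk 14.35 pos [ 0.5707 -0.1796  0.168 ] q [-0.42  0.33  1.54 -0.    1.26 -0.67] F [-2.5 -0.6 11.3] w 0.0364
tool x [ 0.015 -0.009 -1.   ] y [-0.245  0.97  -0.012] z [0.969 0.245 0.013]
shift m [-0.0012  0.0016  0.    ] dp units [-0.001  0.016 -0.006]
level units [-0.      0.008   0.0077] jaw deg 14.2
[8.46576495e-04 9.77413703e-01 1.29692863e-01]
```

View pics/s4.png

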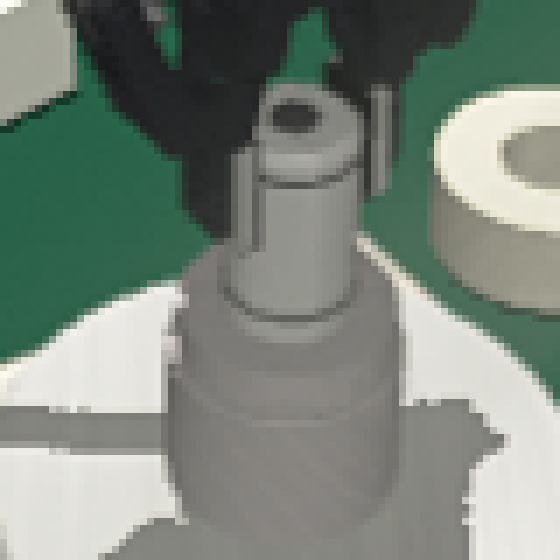

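The collar looks flush on the nose with no dog visible. z is steady at 0.168 under about 16 N. I'll ease off and release.

>>> arm_command(series=[{"dp": [0.005,0,0],"angular": [0,0.003,0.003],"gripper": 30},{"dp": [0,0,0],"angular": [0,0.002,0.002],"gripper": 30},{"dp": [0,0,0],"angular": [0,0,0],"gripper": 45},{"dp": [0,0,0],"angular": [0,0,0],"gripper": 60},{"dp": [0,0,0],"angular": [0,0,0],"gripper": 85},{"dp": [0,0,0],"angular": [0,0,0],"gripper": 85},{"dp": [0,0,0],"angular": [0,0,0],"gripper": 85},{"dp": [0,0,0],"angular": [0,0,0],"gripper": 85}])

```text
clock: 15.4
position: [0.5718, -0.1779, 0.1675]
ee_rot: [0.704, -0.087, 0.699, 0.087]
contact_force: [0.1, -0.9, 0.8]
width: 0.0849
```

Run:
```python
from h import *
to([.5695,-.178,.168]);lev()
```

```text
clk 15.4 pos [ 0.5718 -0.1779  0.1675] q [-0.42  0.33  1.53  0.    1.27 -0.67] F [ 0.1 -0.9  0.8] w 0.0849
tool x [ 0.008  0.    -1.   ] y [-0.244  0.97  -0.001] z [0.97  0.244 0.008]
shift m [-0.0023 -0.0001  0.0005] dp units [-0.005  0.004 -0.019]
level units [-0.      0.0049  0.0009] jaw deg 14.1
```

>>> arm_command(series=[{"dp": [-0.08,0,-0.01],"angular": [0,0.004,0.001],"gripper": 85},{"dp": [-0.15,0,0],"angular": [0,0,0],"gripper": 85},{"dp": [-0.2,0,0],"angular": [0,0,0],"gripper": 85},{"dp": [-0.25,0,0],"angular": [0,0,0],"gripper": 85},{"dp": [-0.25,0,0],"angular": [0,0,0],"gripper": 85},{"dp": [-0.2,0,0],"angular": [0,0,0],"gripper": 85},{"dp": [0,0,0],"angular": [0,0,0],"gripper": 85},{"dp": [0,0,0],"angular": [0,0,0],"gripper": 85}])

```text
clock: 16.4
position: [0.5702, -0.1784, 0.3106]
ee_rot: [0.702, -0.087, 0.701, 0.086]
contact_force: [-0.5, -0.8, -0.8]
width: 0.0847
```

Run:
```python
from h import *
to([.5695,-.178,.168])
d=grab('wrist'); P=cloud(d); Z=P[...,2]
near=np.hypot(P[...,0]-.57,P[...,1]+.178)<.06
for nm,lo,hi,zz in(('top',.212,.23,.222),('collar',.15,.23,.157)):
    m=((Z>lo)&(Z<hi)&near).astype(np.uint8); c=max(cv2.findContours(m,0,1)[0],key=cv2.contourArea)
    w=np.array([onz(d,*p[0],zz)[:2] for p in c],np.float32); print(nm,cv2.fitEllipse(w))
print('coll z',np.median(Z[near&(Z>.150)&(Z<.165)]),'top z',np.median(Z[near&(Z>.21)&(Z<.23)]))
a=d['image']; s=grab('side')['image']
cv2.imwrite('pics/fin.png',np.vstack([a[100:400,:],s[100:400]]))
```

```text
clk 16.4 pos [ 0.5702 -0.1784  0.3106] q [-0.42  0.27  1.27  0.    1.6  -0.67] F [-0.5 -0.8 -0.8] w 0.0847
tool x [ 0.002 -0.001 -1.   ] y [-0.244  0.97  -0.001] z [0.97  0.244 0.002]
shift m [-0.0007  0.0004 -0.1426] dp units [ 1.188  0.006 -0.008]
top ((0.5696009397506714, -0.17824320495128632), (0.03651869669556618, 0.03776587173342705), 12.576208114624023)
collar ((0.5707944631576538, -0.18301241099834442), (0.06146952509880066, 0.07239201664924622), 14.166143417358398)
coll z 0.15590176044900778 top z 0.22066453025363375
```

View pics/fin.png

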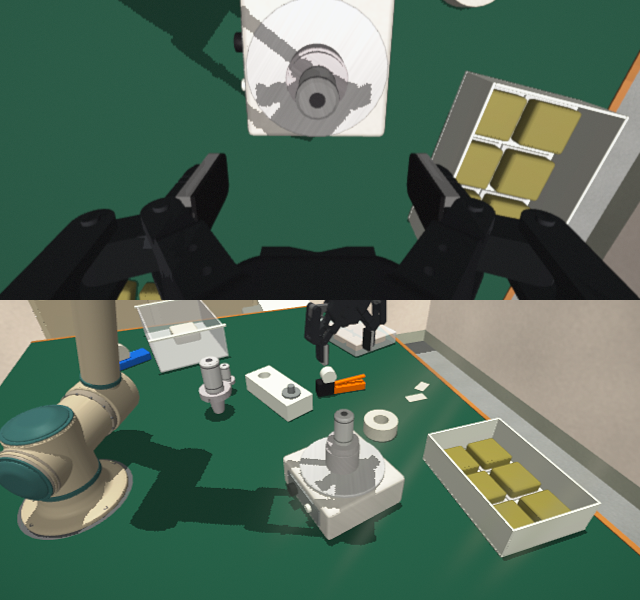

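The final views show the mandrel upright and centred in the spindle, its top at (317,100) in the wrist view. The gripper is clear and the bystanders are where they started. The measured collar and barrel tops match the fully home values within about 1.5 mm.

```bash
python3 -c "
from rig import sign_off; print(sign_off())"
```

```text
the job is handed in; nothing more can be done
None
```

The middle-sized mandrel is standing fully home in the rewinder's spindle, and I handed the job in at about 16.5 s on the robot's clock. `sign_off` reported no verdict.

- **Seating:** I lifted the mandrel out of the rest block and set it down until its collar touched the dog tops with about 9 N. I then turned it about 16° under light pressure and it dropped over the dogs. I pressed it home with about 16 N and let go; the highest force I read was well below 80 N.
- **Last checks that agreed:** The barrel top measures (0.5696, -0.1782), within about 1 mm of the spindle axis. The collar top reads 155.9 mm (157 expected) and the barrel top 220.7 mm (222 expected), which fits a flush collar. The mandrel looks upright in the views, the gripper is well clear, and the plug, label roll and label gun look unmoved.
- **One check that disagreed:** The circle fitted to the collar came out 5 mm off in y. That fit was elongated (61 × 72 mm) because the mask also picked up the side of the barrel, so I relied on the barrel-top fit instead.

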